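# Start a firing at the kiln control box

## Task

Start the kiln at its grey control box, pressing with the fingertips in this order: push the raised half of the blue rocker (extractor fan) fully over so that it lies flat, then that of the yellow rocker (kiln power), then press the round green button all the way in for a moment and let it come back out. Leave the white rocker off and the red button unpressed, and pick up or shift none of the pots, jars and tools standing about.

Things in the scene. Friction and masses are not known exactly. Their poses are not given: they have to be found in the camera images.
- console: grey metal control box fixed to the bench, 200 (x) x 290 (y) x 55 mm high, origin at the centre of its underside, z up, x away from the robot. Far row (hinges 45 mm beyond the centre): blue, yellow and white rockers 90 mm apart in any order. Near row (55 mm before the centre): round green and red buttons, 90 mm left and right of the middle, either way round
- blue_rocker (a joint): blue rocker (extractor fan): plastic rocker 60 x 30 mm in a black 72 x 42 mm frame, hinged across its middle, its halves a shallow V. The far half (box's +x side) starts raised, the near half flat. 0 (to 0.03) = far half raised, off; 0.3 rad = far half flat, near half raised, fully over. No spring: friction of 0.08 N m (3 to 4 N at the press point); stays where left
- blue_rocker_press (a point): on the top face of the blue rocker's far half, centred across it, 24 mm out from the hinge, 6 mm from its outer end; moves with the rocker. Off it is 7 mm above the hinge line, fully over it is level with it, 72 mm above the table. Axes: the box's when off, then pitched with the rocker
- yellow_rocker (a joint): yellow rocker (kiln power): same as the blue one, in yellow; 0 = off, 0.3 = fully over
- yellow_rocker_press (a point): on the top face of the yellow rocker's far half, centred across it, 24 mm out from the hinge, 6 mm from its outer end; moves with the rocker. Off it is 7 mm above the hinge line, fully over it is level with it, 72 mm above the table. Axes: the box's when off, then pitched with the rocker
- green_button (a joint): travel of the green push button, m: 0 = out, 0.006 = fully in; a spring returns it, fully in takes 5 N
- green_button_top (a point): centre of the top face of the round green push button (30 mm across, in a round black housing 46 mm across and 12 mm high on the box's top), 77 mm above the table when out, 71 mm fully in; moves with the button, z up, and has the control box's yaw
- white_rocker (a joint): white rocker (another circuit, to be left off): same build as the blue one; 0 = off
- white_rocker_press (a point): on the top face of the white rocker's far half, centred across it, 24 mm out from the hinge, 6 mm from its outer end; moves with the rocker. Off it is 7 mm above the hinge line, fully over it is level with it, 72 mm above the table. Axes: the box's when off, then pitched with the rocker
- red_button (a joint): travel of the red push button, m: 0 = out, 0.006 = fully in; a spring returns it, fully in takes 5 N; to be left alone
- red_button_top (a point): centre of the top face of the round red push button (30 mm across, in a round black housing 46 mm across and 12 mm high on the box's top), 77 mm above the table when out, 71 mm fully in; moves with the button, z up, and has the control box's yaw
- pinch_pot: loose small terracotta cup, 44 mm across the rim, 30 mm high, standing on the control box between the two buttons; origin at its underside; bystander
- mug: loose brown clay mug, 76 mm across, 85 mm high, standing on the bench left of the control box; origin at its underside; bystander
- glaze_jar: loose amber jar with a white cap, 60 mm across, 75 mm high, on the bench right of the control box; origin at its underside; bystander
- bowl: loose sage green bowl, 110 mm across, 45 mm high, on the bench further right; origin at its underside; bystander
- rib: loose wooden modelling tool with a steel end, 198 x 18 x 10 mm, origin under the middle of the wood, lying flat on the bench just beyond the control box, across it; bystander

How it is judged:
By the outcome, as a careful person would: the job done as asked, in the order asked, and still so for the second after the job is handed in, with the robot touching nothing.
It also fails if it takes over 43 s, if anything falls off the work surface, if the arm or the gripper's body presses on something with over 40 N, if the wrist force passes 120 N, or if a joint passes its speed limit or range.

## Robot

A 6-joint arm with a two-finger parallel gripper is mounted at the origin on the work surface. World frame = base frame: x ahead of the robot, y to its left, z up, the work surface at z = 0. Lengths are in m, angles in degrees, forces in N, time in s.
With the tool pointing down it reaches from about 0.325 to 0.85 m from the base axis. Payload 15.5 kg.
Tool frame: the origin (TCP) lies midway between the tips of the shut fingers; the grasp point (between the pads) lies 19 mm behind it; z points along the fingers, y is the line along which they close (so a half turn about z gives the same grasp; the last joint's range is limited). The gripper opens to 91 mm and grips with 3 to 60 N. Pads are 32 mm wide; open, the fingers measure 118 mm over their backs; the gripper's body (76 mm by 178 mm) begins 60 mm behind the grasp point.
Start: joints at [-78.81, 28.281, 77.091, -0, 74.628, -5.472], TCP at [0.179, -0.599, 0.214] pointing down, gripper open.
Joint ranges: [-166.48, 166.48], [-47.26, 123.95], [12.59, 153.08], [-70.14, 250.14], [6.76, 159.57], [-176.63, 176.63]. Speed limits (degrees/s): [108.29, 108.29, 147.25, 172.46, 172.46, 172.46].

## Interface

Orientations are given as a 3x3 rotation matrix whose columns are the frame's x, y, z axes.
In Python, from bench import ctrl gives the robot as it stands. The module is installed in compiled form; this text tells all that it offers. Calls block until the motion is done:
- ctrl.goto(position, orientation): joint-space move of the TCP to a pose.
- ctrl.move_l(position, vel=0.15, ori=None, contact_N=None): straight line of the TCP; ori=None keeps the orientation; vel is the mean speed in m/s. With contact_N (N) it stops when the force on the tool has changed by that much, and returns True; else False.
- ctrl.movej(angles): joint-space move.
- ctrl.command_gripper(opening): opening from 0.0 (shut) to 1.0 (fully open); the grip force is fixed at half the most; returns when the fingers have stopped.
- ctrl.sleep(seconds).
- ctrl.ik(position, orientation): joint angles nearest the present ones, or None.
- ctrl.read_camera(name): name is "side" or "top" or "wrist"; returns the picture (420x560x3 uint8, blue, green, red); there is no depth.
- ctrl.camera_params(name): a dict with "fx", "fy", "cx", "cy" (pixels), "D" ([k1, k2, p1, p2, k3] as OpenCV has them; the pictures are not rectified), "pose" (4x4, takes a point from camera to world coordinates); the wrist camera has in their place "T_tool_cam" (4x4, takes a point from camera to tool coordinates, whose origin is the TCP and whose axes are the flange's). Camera axes: x right, y up, looking along -z (the intrinsics and any distortion apply to the point x, -y, -z); pixel columns grow to the right and rows downward; lengths in m; the calibration is good to about 2 mm. A picture is of the moment at which its call begins: read the wrist's pose just before it. camera_params takes no time and is no camera call.
A pose or a line that the arm cannot do raises ctrl.MotionError and nothing moves.
- ctrl.sign_off(): hands the job in; it is judged then, once.
Readings, each from a call of its own:
- ctrl.current_t(): time.
- ctrl.current_q(): joint angles.
- ctrl.current_dq(): joint speeds.
- ctrl.current_effort(): joint torques, N m.
- ctrl.current_tool_pos(): TCP position.
- ctrl.current_eef_rot(): TCP orientation.
- ctrl.current_contact_force(): force on the tool from outside, world axes, zero at the start.
- ctrl.current_wrist_torque(): the same for the moment, N m.
- ctrl.current_grip_width(): opening from 0.0 (shut) to 1.0 (fully open).
- ctrl.current_grasp_force(): force on a finger pad.
Only numpy, scipy, OpenCV 4.12 (cv2) and the standard library are available. Lean on these libraries where they do the work, as an engineer would, in place of code of your own. Each camera call takes 0.05 s, during which the arm holds its last target. There are 200 camera calls.

## Working session

There is one attempt and no reset: what is moved stays moved. The work goes in short steps, each a Python script; the robot and the scene stay as the last script left them, time stands still between calls to the robot, and variables do not carry over. Pictures are saved under pics/ and viewed, at most 10 in all, crops included, and the job is handed in when it is done.

```bash
mkdir -p pics; python3 - <<'E'
from bench import ctrl
import cv2,numpy as np
for n in("top","side"):
    cv2.imwrite(f"pics/{n}0.png",ctrl.read_camera(n)); p=ctrl.camera_params(n); print(n,{k:np.round(v,4).tolist() for k,v in p.items()})
print(ctrl.current_t())
E
```

```text
top {'fx': 447.3129, 'fy': 447.3129, 'cx': 280.3941, 'cy': 219.4083, 'D': [-0.1188, 0.0, 0.0, 0.0, 0.0], 'pose': [[0.0055, 0.9832, -0.1826, 0.4078], [-1.0, 0.0055, -0.0001, -0.0427], [0.0009, 0.1826, 0.9832, 0.972], [0.0, 0.0, 0.0, 1.0]]}
side {'fx': 381.5883, 'fy': 381.5883, 'cx': 285.0363, 'cy': 217.5098, 'D': [-0.0907, 0.0, 0.0, 0.0, 0.0], 'pose': [[-0.9115, 0.3041, -0.2768, 0.2947], [-0.4111, -0.6543, 0.6347, 0.6029], [0.0119, 0.6923, 0.7215, 0.7994], [0.0, 0.0, 0.0, 1.0]]}
0.1
```

View pics/top0.png

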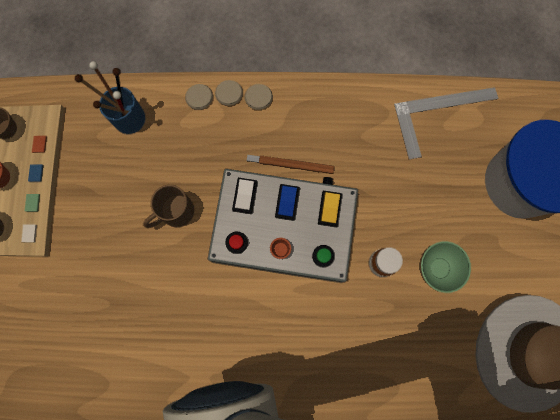

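View pics/side0.png

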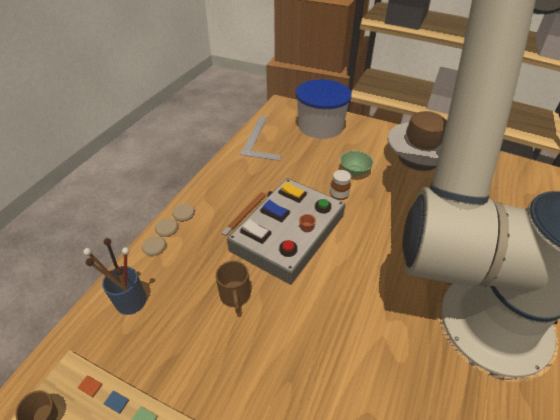

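Top view: white (245,195), blue (288,202) and yellow (331,208) rockers. Red button (237,242), pot (281,248), green button (323,256). The pot stands between the buttons, and the jar is at (388,261). Next I'll mask the colours and fit the layout from both views.

```bash
cat > h.py <<'E'
from bench import ctrl
import cv2,numpy as np
SEED={"top":dict(white=(245,195),blue=(288,202),yellow=(331,208),red=(237,242),green=(323,256)),
"side":dict(white=(256,231),blue=(275,210),yellow=(293,191),red=(288,247),green=(323,205))}
LAY=dict(white=(.045,.09),blue=(.045,0),yellow=(.045,-.09),red=(-.055,.09),green=(-.055,-.09))
def mask(im,c):
    h,s,v=cv2.split(cv2.cvtColor(im,cv2.COLOR_BGR2HSV))
    m={"white":(s<50)&(v>165),"blue":(abs(h.astype(int)-112)<14)&(s>130)&(v>50),"yellow":(abs(h.astype(int)-24)<7)&(s>170)&(v>120),
       "red":((h<6)|(h>174))&(s>170)&(v>70),"green":(abs(h.astype(int)-70)<20)&(s>110)&(v>40)}[c]
    return m.astype(np.uint8)
def blob(im,c,seed):
    n,l,st,ce=cv2.connectedComponentsWithStats(mask(im,c))
    ok=[i for i in range(1,n) if st[i,4]>25]
    i=min(ok,key=lambda i:np.hypot(*(ce[i]-seed)))
    return ce[i],st[i,4]
def ray(p,uv):
    K=np.array([[p["fx"],0,p["cx"]],[0,p["fy"],p["cy"]],[0,0,1]])
    x,y=cv2.undistortPoints(np.array([[uv]],float),K,np.array(p["D"]))[0,0]
    T=np.array(p["pose"]); return T[:3,3],T[:3,:3]@np.array([x,-y,-1])
def onplane(p,uv,z):
    o,d=ray(p,uv); return o+d*(z-o[2])/d[2]
E
python3 - <<'E'
from h import *
R={}
for n in("top","side"):
    im=cv2.imread(f"pics/{n}0.png"); p=ctrl.camera_params(n); pts=[];lay=[]
    for c in LAY:
        uv,a=blob(im,c,SEED[n][c]); X=onplane(p,uv,.0765 if c in("red","green") else .074)
        R[n,c]=ray(p,uv); pts.append(X[:2]); lay.append(LAY[c]); print(n,c,uv.round(1),a,X.round(4))
    P=np.array(pts);L=np.array(lay);mp,ml=P.mean(0),L.mean(0)
    U,S,V=np.linalg.svd((L-ml).T@(P-mp)); Q=V.T@U.T; t=mp-Q@ml
    print(n,"origin",t.round(4),"yaw",np.degrees(np.arctan2(Q[1,0],Q[0,0])).round(2),"res mm",((P-(L@Q.T+t))*1e3).round(1).tolist())
for c in LAY:
    (o,d),(o2,e)=R["top",c],R["side",c]; s=np.linalg.lstsq(np.c_[d,-e],o2-o,rcond=None)[0]
    print(c,((o+s[0]*d+o2+s[1]*e)/2).round(4),np.linalg.norm(o+s[0]*d-o2-s[1]*e).round(4))
E
```

```text
top white [244.  193.9] 383 [0.6276 0.0328 0.074 ]
top blue [287.  200.5] 433 [ 0.6141 -0.056   0.074 ]
top yellow [330.4 207.1] 423 [ 0.6008 -0.1452  0.074 ]
top red [235.6 241.3] 157 [0.5285 0.0477 0.0765]
top green [323.5 255.1] 172 [ 0.5015 -0.1296  0.0765]
top origin [ 0.5696 -0.0493] yaw -8.63 res mm [[0.1, -0.1], [0.0, 0.1], [0.3, -0.2], [-0.2, -0.2], [-0.2, 0.4]]
side white [286.1 226.6] 3228 [ 0.5571 -0.0068  0.074 ]
side blue [274.4 208.1] 168 [ 0.6135 -0.0554  0.074 ]
side yellow [292.  189.8] 174 [ 0.5999 -0.1428  0.074 ]
side red [287.7 245.4] 100 [0.5271 0.0506 0.0765]
side green [323.  202.9] 67 [ 0.5007 -0.1273  0.0765]
side origin [ 0.5547 -0.056 ] yaw -3.25 res mm [[-47.6, -38.1], [13.9, 3.2], [5.4, 5.6], [22.3, 13.7], [6.1, 15.5]]
white [0.5806 0.0243 0.1146] 0.0727
blue [ 0.614  -0.0561  0.0733] 0.0005
yellow [ 0.6012 -0.1456  0.0713] 0.0004
red [0.5286 0.048  0.073 ] 0.0007
green [ 0.5016 -0.1299  0.0738] 0.0003
```

```bash
cat >> h.py <<'E'
O=np.array([.5696,-.0490]); a=np.radians(-8.63)
Q=np.array([[np.cos(a),-np.sin(a)],[np.sin(a),np.cos(a)]])
def W(x,y,z): return np.r_[O+Q@[x,y],z]
def ROT():
    best=None
    for s in(1,-1):
        y=np.r_[s*Q[:,0],0];z=np.array([0,0,-1.]);R=np.c_[np.cross(y,z),y,z]
        q=ctrl.ik(W(.069,0,.2),R)
        if q is not None:
            d=np.abs(np.array(q)-[0,28,77,0,75,0]).max()
            if best is None or d<best[0]: best=(d,R,q)
    return best
def st(m): print(m,"t",round(ctrl.current_t(),2),np.round(ctrl.current_tool_pos(),4),np.round(ctrl.current_contact_force(),1),flush=True)
E
python3 - <<'E'
from h import *
b=ROT();R=b[1];print(np.round(b[2],1))
ctrl.command_gripper(0.0)
ctrl.goto(W(.069,0,.25),R);st("above")
ctrl.move_l(W(.069,0,.105),vel=.15)
st("near")
hit=ctrl.move_l(W(.069,0,.0705),vel=.03,contact_N=15);st(f"down {hit}")
ctrl.move_l(W(.069,0,.105),vel=.1);st("up")
ctrl.move_l(W(.069,0,.19),vel=.2)
im=ctrl.read_camera("side");cv2.imwrite("pics/s1.png",im)
w=ctrl.read_camera("wrist");cv2.imwrite("pics/w1.png",w)
c=cv2.resize(im[160:280,200:360],None,fx=4,fy=4,interpolation=cv2.INTER_CUBIC);cv2.imwrite("pics/s1c.png",c)
E
```

```text
[-10.7  30.3  75.7  -0.   74.   -2. ]
above t 3.98 [ 0.6377 -0.0603  0.2499] [-0.2  0.5 -0.7]
near t 5.1 [ 0.6383 -0.0595  0.1059] [-0.4 -0.1 -0.1]
down True t 6.15 [ 0.6384 -0.0595  0.0721] [-1.8  0.2  9.4]
up t 6.63 [ 0.6377 -0.0593  0.1049] [-0.8  0.9  0.2]
```

View pics/s1c.png

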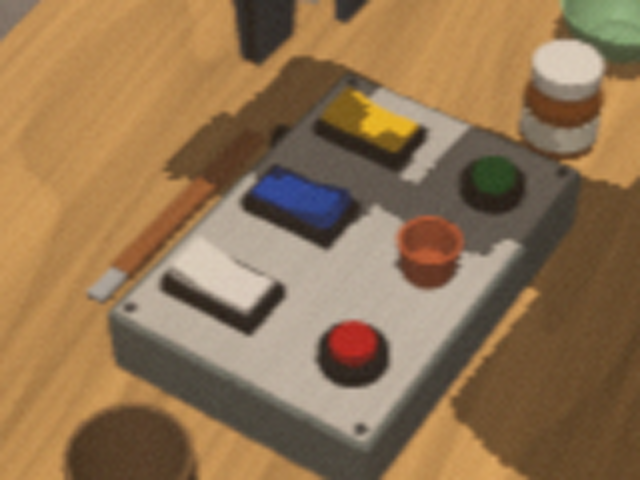

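View pics/w1.png

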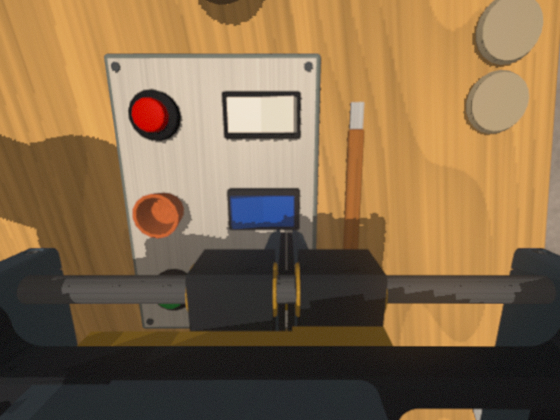

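The side crop shows white and yellow with their far halves raised, and blue now looks tipped the other way. The wrist view shows blue at (265,209) with its fold shifted. The TCP stopped at 72 mm, which matches fully over. I'll press blue once more, harder, to be sure, then check close up without the hand in the way before going to yellow.

```bash
python3 - <<'E'
from h import *
R=ctrl.current_eef_rot()
ctrl.move_l(W(.069,0,.085),vel=.2)
hit=ctrl.move_l(W(.069,0,.067),vel=.03,contact_N=25);st(f"down {hit}")
ctrl.move_l(W(.069,0,.105),vel=.1)
ctrl.move_l(W(.069,-.09,.15),vel=.2);st("over yellow")
a=ctrl.read_camera("side")[170:255,225:325]; b=ctrl.read_camera("wrist")
cv2.imwrite("pics/c2.png",cv2.resize(a,None,fx=6,fy=6,interpolation=cv2.INTER_CUBIC)); cv2.imwrite("pics/w2.png",b)
E
```

```text
down True t 8.48 [ 0.6381 -0.0594  0.072 ] [-4.4  0.8 16.8]
over yellow t 9.62 [ 0.624  -0.1477  0.1493] [-0.3  0.3 -0.7]
```

View pics/c2.png

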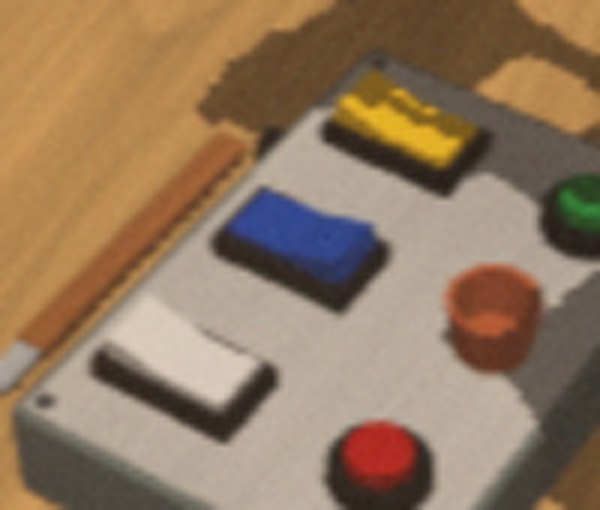

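View pics/w2.png

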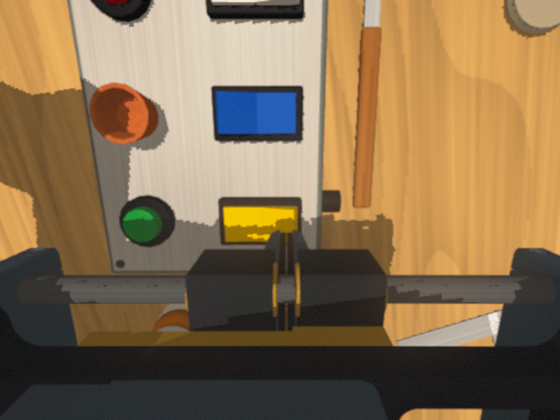

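The crop shows blue's near end face raised at (345,265) and its far half flat. White and yellow still slope the off way. The stop height was the same at 15 N and 25 N, so blue is fully over. Next are yellow and green.

```bash
python3 - <<'E'
from h import *
ctrl.move_l(W(.069,-.09,.09),vel=.15)
for N in(15,25):
    hit=ctrl.move_l(W(.069,-.09,.067),vel=.03,contact_N=N);st(f"yellow {hit}")
    ctrl.move_l(W(.069,-.09,.09),vel=.1)
ctrl.move_l(W(.069,-.09,.14),vel=.2)
a=ctrl.read_camera("side")[170:255,225:345]
ctrl.move_l(W(-.055,-.09,.14),vel=.2)
b=ctrl.read_camera("side")[170:255,225:345]
cv2.imwrite("pics/c3.png",cv2.resize(np.vstack([a,b]),None,fx=3.5,fy=3.5,interpolation=cv2.INTER_CUBIC));st("over green")
E
```

```text
yellow True t 10.89 [ 0.6253 -0.1486  0.0721] [-2.2  1.3 10.3]
yellow True t 11.83 [ 0.6242 -0.1483  0.072 ] [-4.3  2.1 13.3]
over green t 13.43 [ 0.503  -0.1301  0.1399] [ 0.2 -0.3  0.1]
```

View pics/c3.png

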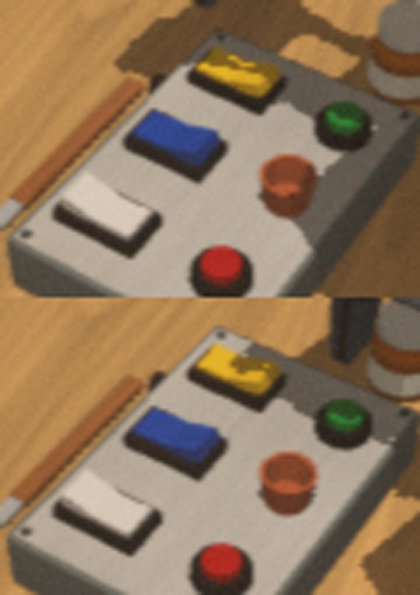

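Yellow at (237,372) now matches blue, with its far half flat and near end up. White is still off and the pot hasn't moved. Green next.

```bash
python3 - <<'E'
from h import *
ctrl.move_l(W(-.055,-.09,.09),vel=.15)
hit=ctrl.move_l(W(-.055,-.09,.066),vel=.03,contact_N=20);st(f"green {hit}")
ctrl.sleep(.3);st("held")
ctrl.move_l(W(-.055,-.09,.09),vel=.1)
ctrl.move_l(W(-.055,-.09,.22),vel=.2);st("clear")
ctrl.movej([-78.81,28.281,77.091,0,74.628,-5.472]);ctrl.sleep(.3);st("home")
cv2.imwrite("pics/t4.png",ctrl.read_camera("top"))
a=ctrl.read_camera("side")[150:290,200:370];cv2.imwrite("pics/s4.png",cv2.resize(a,None,fx=4,fy=4,interpolation=cv2.INTER_CUBIC))
E
```

```text
green True t 14.56 [ 0.502  -0.1298  0.071 ] [-4.8  1.7 21.1]
held t 14.86 [ 0.502  -0.1298  0.071 ] [-4.4  0.7 20.9]
clear t 16.0 [ 0.5011 -0.1295  0.2187] [-0.5  0.  -0.4]
home t 18.35 [ 0.1796 -0.5986  0.2139] [-0.2 -0.4 -0.2]
```

View pics/s4.png

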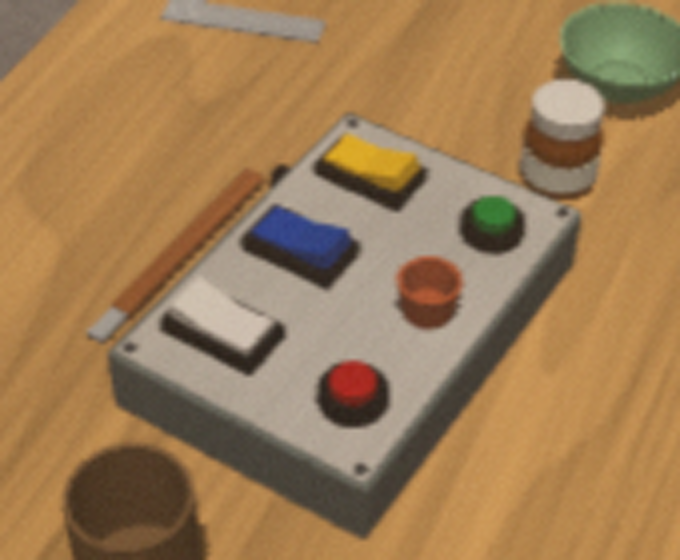

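The final view shows blue (300,240) and yellow (370,165) over, white (222,320) off, and green (492,215) back out. Red is untouched and the bystanders are where they were.

```bash
python3 -c "
from bench import ctrl
print(ctrl.sign_off())"
```

```text
the job is handed in; nothing more can be done
None
```

The kiln start sequence is done and handed in: the blue rocker then the yellow were pushed fully over, and green was pressed all the way in and came back out, with white, red and the loose items left alone.

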